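Dial the key safe open

TASK

Two steel key safes lie on the welding bench; unlock the larger one by dialling its combination. Turn its dial anticlockwise until the pointer stands at the two studs, then clockwise, past the single bar mark, to the three studs, then anticlockwise back to the bar mark and let go. Pause for about half a second on each mark, do not overrun either group of studs, and leave the smaller safe's dial as it is.

Things in the scene. Friction and masses are not known exactly. Their poses are not given: they have to be found in the camera images.
- key_safe: Larger of two grey steel key safes, fixed: 130 (x) x 180 (y) x 70 mm high, round 106 mm dial plate mid-top. Origin: centre of its underside, below the dial's axis; z up; x towards the bar mark (hinge side). Black marks, 2 mm high, lie 45 mm from the axis: bar mark at +x, two studs 35 degrees anticlockwise of it seen from above (towards +y), three studs 35 degrees clockwise of it (towards -y).
- safe_dial (a joint): Larger safe's dial angle about its vertical axis, rad: 0 with the pointer at the bar mark, growing anticlockwise seen from above; +0.61 at the two studs, -0.61 at the three. Stops at -1.3 and +1.3. Light friction (0.06 N m), no spring: it stays where it is left. -0.38 to 0.2 at the start.
- safe_dial_grip (a point): On the larger safe's dial axis, 106 mm above the bench, in the aluminium bar handle: 50 mm long (this frame's x), 14 thick (y; grasp across it), 36 high. Its top is 11 mm above this point, the 66 mm dial disc 25 mm below. The frame turns with the dial; x points along the bar to the pointer: a white nib on the disc's rim past the bar's end, where the black line on the bar's top leads.
- small_dial_pointer (a point): White pointer nib, 33 mm from the dial's axis, of the smaller safe, a grey box 110 x 110 x 50 mm high with the same dial and marks on top, fixed. Its dial must not be turned.
Mind the look-alikes: they are no part of the job. Leave any purple or yellow look-alike of the key_safe alone.

How it is judged:
By the outcome, as a careful person would: the job done as asked, in the order asked, and still so for the second after the job is handed in, with the robot touching nothing.
It also fails if it takes over 45 s, if anything falls off the work surface, if the arm or the gripper's body presses on something with over 40 N, if the wrist force passes 120 N, or if a joint passes its speed limit or range.

ROBOT

A 6-joint arm with a two-finger parallel gripper is mounted at the origin on a cart in front of the work surface, level with it; the furniture and walls round the work are solid. World frame = base frame: x ahead of the robot, y to its left, z up, the work surface at z = 0. Lengths are in m, angles in degrees, forces in N, time in s.
With the tool pointing down it reaches from about 0.4 to 0.825 m from the base axis. Payload 7 kg.
Tool frame: the origin (TCP) lies midway between the tips of the shut fingers; the grasp point (between the pads) lies r.grasp_offset behind it (r.grasp_offset is the distance from the TCP to the grasp point, in m); x points along the fingers, z is the direction in which the jaws open and shut, and the axes are right-handed (so a half turn about x gives the same grasp; the last joint's range is limited). The gripper opens to 88 mm and grips with 3 to 60 N. Pads are 19 mm wide; open, the fingers measure 130 mm over their backs; the gripper's body (78 mm by 193 mm) begins 47 mm behind the grasp point.
Start: joints at [87.439, 20.546, 0.682, 0, -70.136, -16.507], TCP at [0.221, 0.638, 0.198] pointing down, gripper open.
Joint ranges: [-176.03, 176.03], [-82.01, 121.73], [-58.28, 71.71], [-173.87, 95.51], [-174.79, -0.11], [-173.66, 173.66]. Speed limits (degrees/s): [136.94, 136.94, 172.46, 180, 180, 180].

INTERFACE

Orientations are given as [roll, pitch, yaw] about the fixed x, y, z axes, in that order (R = Rz(yaw) Ry(pitch) Rx(roll)).
In Python, from plant import readout, vision, close_job, r gives the robot as it stands.
- The arm moves only by the shell command python3 -m handwheel 'ROWS' [OPENING] [FORCE]. ROWS is JSON, a list that holds one entry, the list of rows, each a list of 4 numbers: the shift along the world's x, y, z in units of 40 mm (1.0 is 40 mm), then the turn about the world's z in units of 5 degrees (1.0 is 5 degrees). In form: [[[tx, ty, tz, roll], ...]]. A call has 1 to 8 rows; each row shifts and turns the pose as measured when the row begins; what a row does not reach is not made up. A row lasts 1/10 s, in which the tool goes at most 50 mm and 8.59 degrees, less where a joint would pass 70% of its speed; a pose out of reach is approached as far as the arm can. A call is refused whole if a number of a shift passes 1 or a number of a turn 1, either way. A call with a gripper value outside its range is refused whole. OPENING is the finger opening in mm, from 0 to 87.6, set as the call begins (- or left out, the last holds). The fingers move at their own pace and stop on an object; FORCE is the grip in N (left out, the last holds). Time passes only in rows, so rows that do not move let the fingers close. It gives the time, the measured TCP pose, the force and the opening at its end, in the units of the state.
- readout.get_state(): the state, without advancing time (a new reading comes with each control period).
- vision.capture(name): name is "scene" or "side" or "wrist"; returns the picture (400x640x3 uint8, blue, green, red); there is no depth.
- vision.get_calibration(name): a dict with "intrinsics" (3x3 intrinsics, pixels), "dist" ([k1, k2, p1, p2, k3] as OpenCV has them; the pictures are not rectified), "pose" (4x4, takes a point from camera to world coordinates). Camera axes: x right, y up, looking along -z (the intrinsics and any distortion apply to the point x, -y, -z); pixel columns grow to the right and rows downward; lengths in m; the calibration is good to about 2 mm. A picture is of the moment at which its call begins: read the wrist's pose just before it. get_calibration takes no time and is no camera call; for the wrist camera it gives the pose at the moment of the call.
- close_job(): hands the job in, once; it reports no verdict.
The state is a dict: "time_s": time; "joints": joint angles; "qd": joint speeds; "joint_torque": joint torques, N m; "tcp_pos": TCP position; "eef_rot": TCP orientation; "contact_force": force on the tool from outside, world axes, zero at the start; "moment": the same for the moment, N m; "gripper_width": finger opening in m.
Only numpy, scipy, OpenCV 4.12 (cv2) and the standard library are available. Lean on these libraries where they do the work, as an engineer would, in place of code of your own. Each camera call takes 0.05 s, during which the arm holds its last target.

## Working session

There is one attempt and no reset: what is moved stays moved. The work goes in short steps, Python scripts to look and compute and a shell command to move; the robot and the scene stay as the last step left them, time stands still between calls to the robot, and variables do not carry over. Pictures are saved under pics/ and viewed, and the job is handed in when it is done.

```bash
ls; mkdir -p pics; python3 - <<'E'
from plant import readout, vision, r
import cv2
print(readout.get_state(), r.grasp_offset)
for n in ("scene","side","wrist"):
    cv2.imwrite(f"pics/{n}0.png", vision.capture(n))
E
```

```text
pics
{'time_s': 0.0, 'joints': array([ 8.74401306e+01,  2.05906609e+01,  6.34021403e-01, -1.96960659e-02,
       -7.01353857e+01, -1.65062507e+01]), 'qd': array([-0.05697236,  0.10488684, -0.02743192, -0.06199111, -0.02628352,
        0.0195401 ]), 'joint_torque': array([-1.99060883e-04, -5.82723570e+01,  2.93056583e+01,  6.99726149e+00,
        7.02795209e-03, -1.59281194e-04]), 'tcp_pos': array([0.22035922, 0.63745572, 0.19683468]), 'eef_rot': array([   5.13162194,   89.90612999, -103.94120575]), 'contact_force': array([0.31470833, 0.68509901, 0.28137895]), 'moment': array([0.05900599, 0.01570461, 0.03112739]), 'gripper_width': 0.08775327977904189} 0.0188
```

View pics/scene0.png

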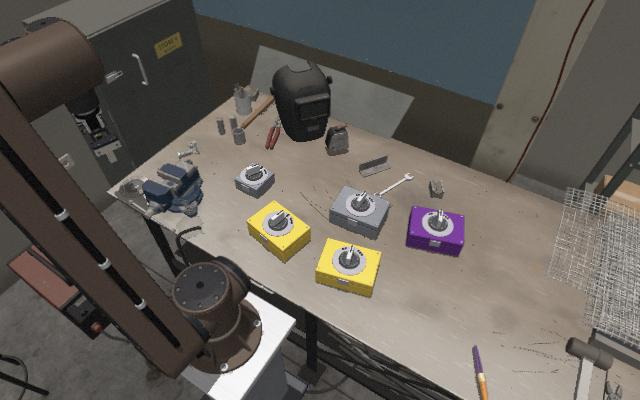

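View pics/side0.png

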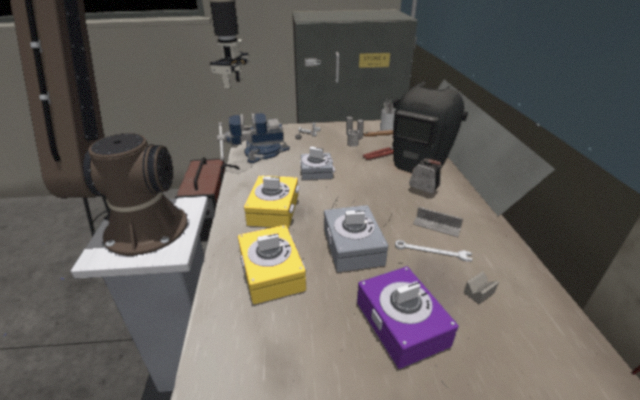

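View pics/wrist0.png

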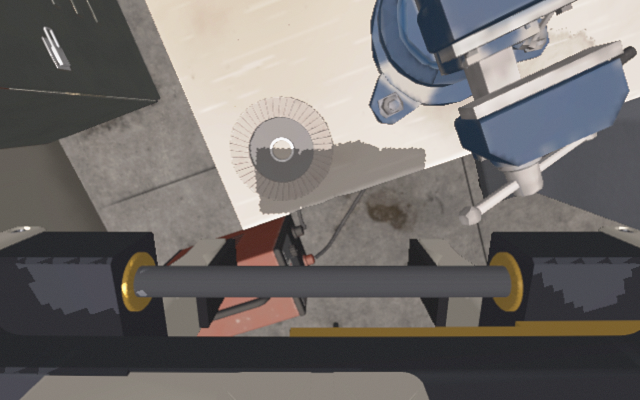

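Candidates in the scene picture: larger grey safe (361,208), smaller grey (255,178), yellow (279,230) and (349,266), and purple (436,230). The description fits the grey one at (361,208). I'll check it in a close crop.

```bash
cat > h.py <<'E'
import cv2, numpy as np
from plant import vision
def ray(n,px,cal=None):
    c=cal or vision.get_calibration(n); K=np.array(c["intrinsics"],float); d=np.array(c["dist"],float); P=np.array(c["pose"])
    u=cv2.undistortPoints(np.array([[px]],float),K,d)[0,0]
    v=P[:3,:3]@np.array([u[0],-u[1],-1]); return P[:3,3],v
def at_z(n,px,z,cal=None):
    o,v=ray(n,px,cal); return o+v*(z-o[2])/v[2]
def proj(n,pts,cal=None):
    c=cal or vision.get_calibration(n); P=np.array(c["pose"]); p=(np.atleast_2d(pts)-P[:3,3])@P[:3,:3]
    p=p*[1,-1,-1]
    return cv2.projectPoints(p,np.zeros(3),np.zeros(3),np.array(c["intrinsics"],float),np.array(c["dist"],float))[0][:,0]
E
python3 - <<'E'
from h import *
a=cv2.imread('pics/scene0.png'); b=cv2.imread('pics/side0.png')
A=cv2.resize(a[170:250,310:410],None,fx=6,fy=6,interpolation=cv2.INTER_CUBIC)
B=cv2.resize(b[190:280,310:400],None,fx=6,fy=6,interpolation=cv2.INTER_CUBIC)
cv2.imwrite('pics/cA.png',A);cv2.imwrite('pics/cB.png',B)
print(at_z('scene',(361,208),.08), at_z('side',(355,226),.08))
print(at_z('scene',(255,178),.06))
E
```

```text
[ 0.57140995 -0.15153299  0.08      ] [ 0.59231006 -0.15037121  0.08      ]
[0.50922863 0.25729577 0.06      ]
```

View pics/cA.png

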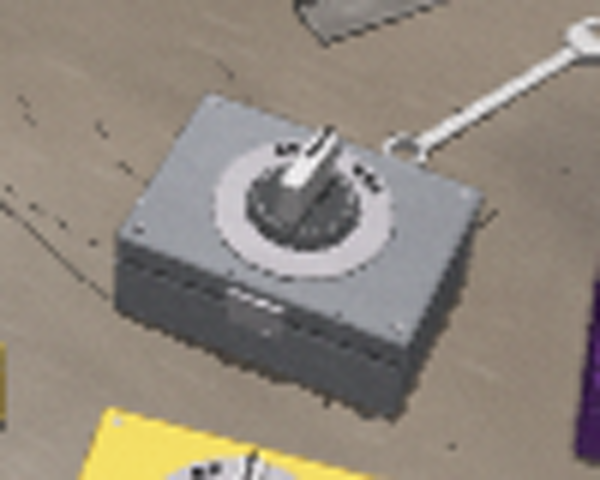

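View pics/cB.png

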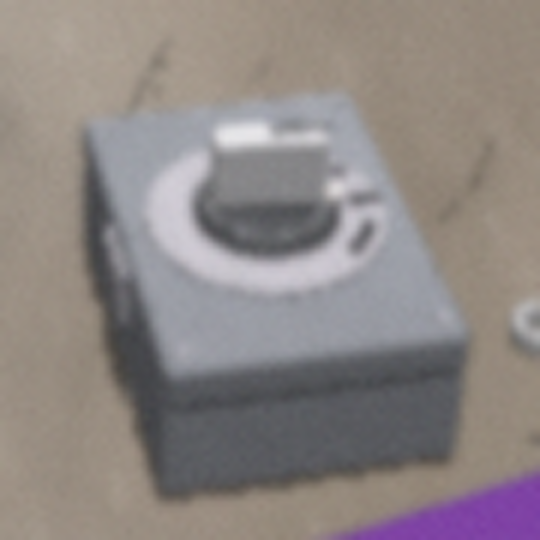

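The crop shows a grey box with a grey-white dial plate. The bar handle points roughly at the bar mark, with two studs at crop (287,148) and three at (368,180). The choice is confirmed. Next I'll measure the top corners.

```bash
python3 - <<'E'
from h import *
s=[at_z('scene',(310+x/6,170+y/6),.07)[:2] for x,y in [(213,95),(483,195),(405,345),(118,240)]]
t=[at_z('side',(310+x/6,190+y/6),.07)[:2] for x,y in [(350,97),(467,340),(165,378),(88,122)]]
for c in (s,t):
    c=np.array(c); print(c.round(4).tolist(), c.mean(0)); e=c[0]-c[1]; f=c[0]-c[3]; g=c[1]-c[2]
    print(np.linalg.norm(e),np.linalg.norm(f),np.linalg.norm(g),[np.degrees(np.arctan2(v[1],v[0])) for v in (e,f,g)])
print(np.array(vision.get_calibration('wrist')['pose']))
E
```

```text
[[0.6438, -0.052], [0.6569, -0.2248], [0.5329, -0.234], [0.5145, -0.0612]] [ 0.58702504 -0.14298534]
0.17322495057774354 0.1296228563521192 0.12431093808575297 [np.float64(94.34094461722012), np.float64(4.0388130737760735), np.float64(4.236543906853817)]
[[0.6485, -0.0527], [0.6607, -0.2266], [0.5349, -0.2364], [0.5231, -0.0598]] [ 0.5918046  -0.14385846]
0.17429815822836475 0.12567670566441552 0.1261242695840774 [np.float64(93.9962245100039), np.float64(3.224139430996303), np.float64(4.47017106221678)]
[[-0.3272143   0.91261908  0.24506572  0.28638836]
 [-0.94494918 -0.31639199 -0.08346949  0.61560495]
 [ 0.00136098 -0.25888707  0.96590664  0.38438315]
 [ 0.          0.          0.          1.        ]]
```

```bash
cat >> h.py <<'E'
from scipy.spatial.transform import Rotation as Ro
from plant import readout
def st():
    s=readout.get_state(); R=Ro.from_euler('xyz',s['eef_rot'],degrees=True).as_matrix()
    z=R[:,2]; s['jaw']=np.degrees(np.arctan2(z[1],z[0])); s['R']=R
    print('t',round(s['time_s'],2),'tcp',s['tcp_pos'].round(4),'x',R[:,0].round(3),'jaw',s['jaw'].round(2),'F',s['contact_force'].round(1),'M',s['moment'].round(2),'w',round(s['gripper_width'],4),'j',s['joints'].round(1)); return s
E
python3 - <<'E'
from h import *
s=st()
print('vice',at_z('scene',(175,185),.1),'helmet base',at_z('scene',(300,138),0),at_z('scene',(300,66),.3))
print('smallsafe',at_z('scene',(255,178),.05))
E
```

```text
t 0.15 tcp [0.2204 0.6376 0.197 ] x [-0.    -0.001 -1.   ] jaw -109.07 F [-0.9 -0.7 -0.5] M [ 0.01 -0.04 -0.03] w 0.0875 j [ 87.4  20.6   0.6  -0.  -70.1 -16.5]
vice [0.30281306 0.44805078 0.1       ] helmet base [0.85281042 0.28421995 0.        ] [0.92020363 0.31974711 0.3       ]
smallsafe [0.51654827 0.26435607 0.05      ]
```

```bash
python3 -m handwheel '[[[0,0,1,0],[0,0,1,0],[0.5,-0.6,0.5,0.5],[0.5,-0.8,0,0.5],[0.5,-0.8,0,0.5],[0.5,-0.8,0,0.5],[0.5,-0.8,0,0.5],[0.5,-0.8,0,0.5]]]'
```

```text
time_s: 0.95
tcp_pos: [0.3404, 0.4483, 0.2953]
eef_rot: [12.5, 89.5, -80.7]
contact_force: [0.6, 0.6, -0.5]
gripper_width: 0.088
```

```bash
python3 -m handwheel '[[[0.5,-0.9,0,0.3],[0.5,-0.9,0,0.3],[0.5,-0.9,0,0.3],[0.5,-0.9,0,0],[0.5,-0.9,0,0],[0.5,-0.9,0,0],[0.5,-0.9,0,0],[0.5,-0.9,0,0]]]'
```

```text
time_s: 1.75
tcp_pos: [0.5033, 0.1472, 0.2948]
eef_rot: [10.4, 89.5, -77.9]
contact_force: [0.7, 1.4, -0.5]
gripper_width: 0.0876
```

```bash
python3 -c "
from h import *
st()"
```

```text
t 1.75 tcp [0.5033 0.1472 0.2948] x [ 0.002 -0.009 -1.   ] jaw -88.28 F [ 0.7  1.4 -0.5] M [ 0.13 -0.15  0.01] w 0.0876 j [ 38.1   3.4  -9.    0.5 -77.9  53.5]
```

```bash
python3 -m handwheel '[[[0.1,-0.9,0,0],[0.1,-0.9,0,0],[0.1,-0.9,0,0],[0.1,-0.9,0,0],[0.1,-0.9,0,0],[0.1,-0.9,0,0],[0,-0.9,0,0],[0,0,0,0]]]'
```

```text
time_s: 2.55
tcp_pos: [0.5269, -0.1195, 0.2927]
eef_rot: [-11.9, 89.4, -100.4]
contact_force: [0.3, 0.9, -0.1]
gripper_width: 0.0879
```

```bash
python3 -c "
from h import *
import pickle
st(); c=vision.get_calibration('wrist'); a=vision.capture('wrist'); cv2.imwrite('pics/w1.png',a); pickle.dump(c,open('w1.pkl','wb'))"
```

```text
t 2.55 tcp [ 0.5269 -0.1195  0.2927] x [-0.002 -0.01  -1.   ] jaw -88.53 F [ 0.3  0.9 -0.1] M [ 0.03 -0.05 -0.  ] w 0.0879 j [  8.5   5.   -7.6   0.6 -77.7  82.9]
```

View pics/w1.png

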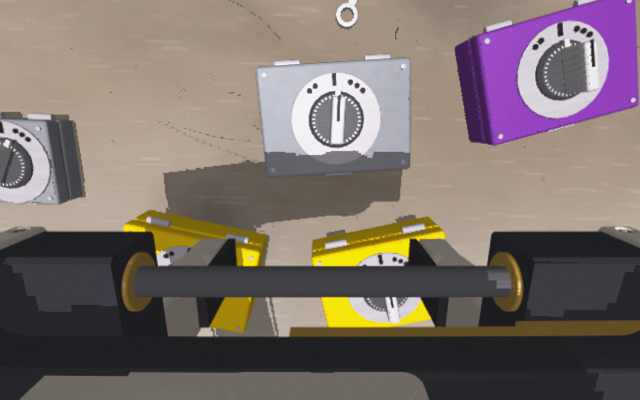

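The wrist picture shows the larger grey safe at (335,117), with its bar mark at (335,77), two studs near (312,88) and three near (357,86). The smaller safe is at the left edge, and the yellow and purple ones are lower and to the right.

```bash
python3 -c "
import cv2
a=cv2.imread('pics/w1.png'); cv2.imwrite('pics/w1c.png',cv2.resize(a[55:180,255:415],None,fx=5,fy=5,interpolation=cv2.INTER_CUBIC)[:600])"
```

```text
(no output)
```

View pics/w1c.png

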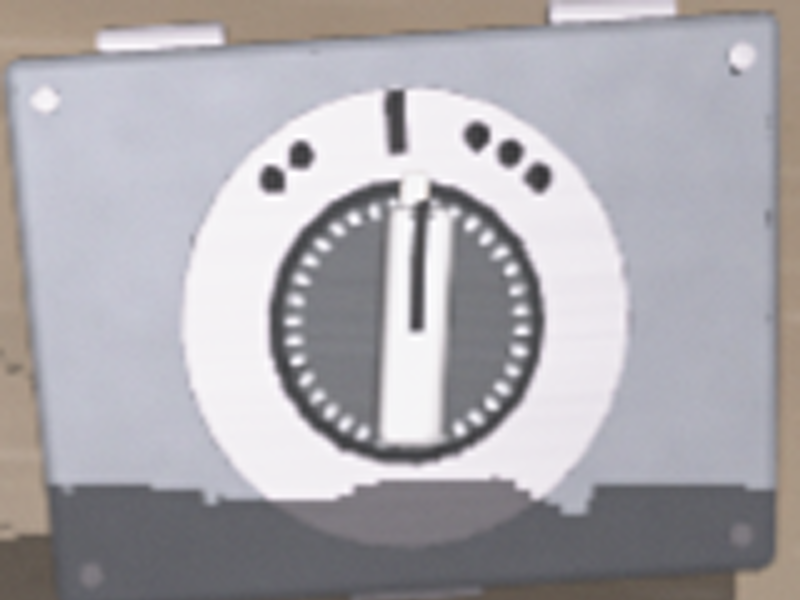

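```bash
python3 - <<'E'
from h import *
import pickle
c=pickle.load(open('w1.pkl','rb'))
f=lambda x,y,z: at_z('wrist',(255+(x+.5)/5-.5,55+(y+.5)/5-.5),z,c)
m=[f(x,y,.074)[:2] for x,y in [(396,122),(287,167),(510,154)]]
# circle centre: fit pose (cx,cy,yaw) to marks, at 45mm & 0,35,-35
from scipy.optimize import least_squares
def res(p): return np.concatenate([[p[0]+.045*np.cos(p[2]+a)-q[0],p[1]+.045*np.sin(p[2]+a)-q[1]] for a,q in zip(np.radians([0,35,-35]),m)])
s=least_squares(res,[.59,-.143,.07]); print('marks fit',s.x[:2],np.degrees(s.x[2]),'res',s.fun.round(4))
print('plate centre',f(405,317,.072),'L',f(183,317,.072)[:2],'R',f(627,317,.072)[:2])
C=[f(x,y,.07)[:2] for x,y in [(10,65),(775,15),(775,565),(60,610)]]; print(np.array(C).round(4).tolist(),np.mean(C,0))
n=f(415,190,.082)[:2]; b1=f(424,203,.117)[:2]; b2=f(410,443,.117)[:2]; cc=f(416,330,.117)
d=b1-b2; print('nib',n,'r',np.linalg.norm(n-s.x[:2]),'nib ang',np.degrees(np.arctan2(*(n-s.x[:2])[::-1])),'bar',np.degrees(np.arctan2(d[1],d[0])),np.linalg.norm(d),(b1+b2)/2,cc)
E
```

```text
marks fit [ 0.59101848 -0.13581412] 4.708825632569518 res [-0.0001 -0.0001  0.      0.0002  0.0001 -0.    ]
plate centre [ 0.59276348 -0.13569613  0.072     ] L [ 0.59145612 -0.08321689] R [ 0.59411695 -0.18833332]
[[0.6465, -0.0434], [0.6618, -0.2179], [0.5356, -0.2296], [0.5202, -0.0527]] [ 0.59101414 -0.13589801]
nib [ 0.62082964 -0.13646628] r 0.02981829438647179 nib ang -1.2532264467004524 bar -1.296375503222168 0.04917397649373987 [ 0.59163761 -0.13599674] [ 0.59063032 -0.13584843  0.117     ]
```

```bash
python3 - <<'E'
from h import *
a=np.radians(4.7);R=np.array([[np.cos(a),-np.sin(a)],[np.sin(a),np.cos(a)]])
for ctr in ((.591,-.136),(.589,-.1435)):
  P=[[*(R@np.array(q)+ctr),.07] for q in [(.065,.09),(.065,-.09),(-.065,-.09),(-.065,.09)]]
  for n,o in (('scene',(310,170)),('side',(310,190))):
    print(ctr,n,((proj(n,P)-o)*6).round().tolist())
E
```

```text
(0.591, -0.136) scene [[201.0, 83.0], [481.0, 185.0], [401.0, 342.0], [107.0, 228.0]]
(0.591, -0.136) side [[345.0, 83.0], [469.0, 330.0], [160.0, 369.0], [77.0, 112.0]]
(0.589, -0.1435) scene [[210.0, 90.0], [491.0, 192.0], [411.0, 350.0], [117.0, 236.0]]
(0.589, -0.1435) side [[344.0, 92.0], [469.0, 342.0], [157.0, 382.0], [75.0, 122.0]]
```

```bash
python3 -m handwheel '[[[0.3,-0.2,-0.9,-0.3],[0,-0.2,-0.9,-0.3],[0,0,0,0],[0,0,0,0],[0,0,0,0]]]'; python3 -c "
from h import *
import pickle
st(); c=vision.get_calibration('wrist'); a=vision.capture('wrist'); cv2.imwrite('pics/w2.png',a); pickle.dump(c,open('w2.pkl','wb'))
st()"
```

```text
time_s: 3.1
tcp_pos: [0.5404, -0.1324, 0.222]
eef_rot: [11.4, 89.4, -80.1]
contact_force: [0.1, -0.7, 0.6]
gripper_width: 0.0878
t 3.1 tcp [ 0.5404 -0.1324  0.222 ] x [ 0.002 -0.009 -1.   ] jaw -91.48 F [ 0.1 -0.7  0.6] M [-0.05 -0.04 -0.02] w 0.0878 j [  6.8   8.4 -12.8   0.6 -68.8  81.5]
t 3.15 tcp [ 0.5409 -0.1324  0.2225] x [ 0.003 -0.01  -1.   ] jaw -91.48 F [-0.2  0.5 -0.2] M [-0.02 -0.05 -0.02] w 0.0874 j [  6.8   8.3 -12.7   0.6 -68.8  81.5]
```

View pics/w2.png

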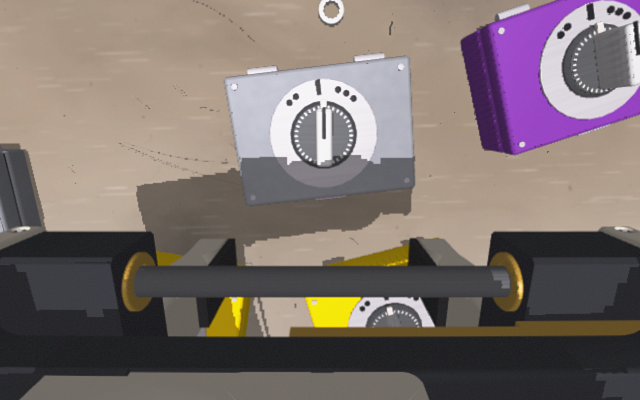

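The larger safe's dial is at (322,133), almost centred between the fingers, and its bar runs vertically in the picture, parallel to the jaws.

```bash
python3 -c "
import cv2
a=cv2.imread('pics/w2.png'); cv2.imwrite('pics/w2c.png',cv2.resize(a[70:190,260:390],None,fx=5,fy=5,interpolation=cv2.INTER_CUBIC))"
```

```text
(no output)
```

View pics/w2c.png

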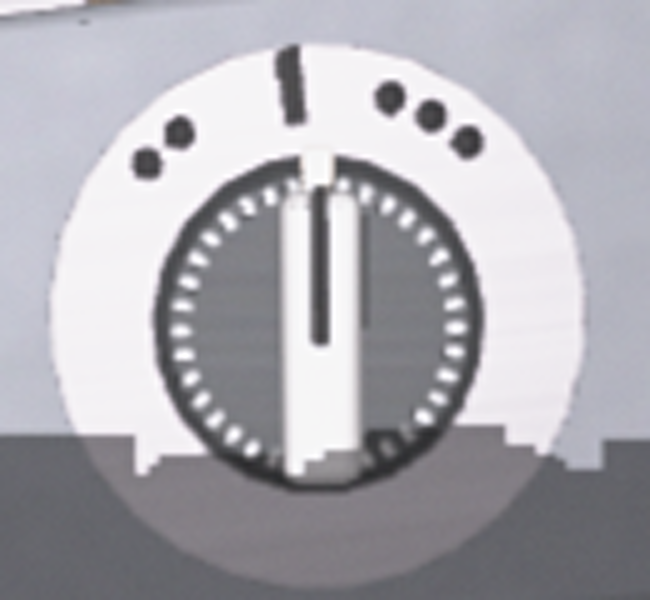

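```bash
python3 - <<'E'
from h import *
import pickle
c=pickle.load(open('w2.pkl','rb'))
f=lambda x,y,z: at_z('wrist',(260+(x+.5)/5-.5,70+(y+.5)/5-.5),z,c)
m=[f(x,y,.074)[:2] for x,y in [(292,85),(163,148),(430,119)]]
from scipy.optimize import least_squares
def res(p): return np.concatenate([[p[0]+.045*np.cos(p[2]+a)-q[0],p[1]+.045*np.sin(p[2]+a)-q[1]] for a,q in zip(np.radians([0,35,-35]),m)])
s=least_squares(res,[.59,-.143,.07]); print('marks fit',s.x[:2],np.degrees(s.x[2]),'res',s.fun.round(4))
n=f(318,166,.082)[:2]; b1=f(319,193,.117)[:2]; b2=f(322,476,.117)[:2]
d=b1-b2; print('nib',n,'r',np.linalg.norm(n-s.x[:2]),'nib ang',np.degrees(np.arctan2(*(n-s.x[:2])[::-1])),'bar',np.degrees(np.arctan2(d[1],d[0])),np.linalg.norm(d),(b1+b2)/2,'mid',f(319,343,.117))
P=np.array(c['pose']); print(P[:3,3]-[.5404,-.1324,.222], P[:3,0])
print('proj of tcp',proj('wrist',[[.5404,-.1324,.222]],c))
E
```

```text
marks fit [ 0.59089183 -0.13549096] 4.407143902205872 res [-0.0005  0.      0.0002  0.0001  0.0002 -0.0001]
nib [ 0.62104969 -0.13652265] r 0.030175497441130857 nib ang -1.9593214421497678 bar -0.8190055577688617 0.047850383283325255 [ 0.59156005 -0.13573363] mid [ 0.59062731 -0.13544634  0.117     ]
[0.06941378 0.00059482 0.18740117] [-0.0264262  -0.99960268  0.00980531]
proj of tcp [[322.90651779 235.79028696]]
```

```bash
python3 -m handwheel '[[[0.63,-0.04,0,0],[0.63,-0.04,0,0],[0,0,-0.8,0],[0,0,-0.8,0],[0,0,-0.6,0],[0,0,0,0],[0,0,0,0]]]' 60; python3 -c "
from h import *
st()"
```

```text
time_s: 3.85
tcp_pos: [0.6007, -0.1323, 0.1466]
eef_rot: [68.8, 88.5, -22.2]
contact_force: [0.1, 0.2, -0.1]
gripper_width: 0.0602
t 3.85 tcp [ 0.6007 -0.1323  0.1466] x [ 0.025 -0.01  -1.   ] jaw -91.02 F [ 0.1  0.2 -0.1] M [ 0.    0.09 -0.04] w 0.0602 j [  6.3  16.1 -13.1   0.8 -59.5  82.3]
```

```bash
python3 -m handwheel '[[[-0.22,-0.08,0,0],[0,0,-0.3,0],[0,0,-0.3,0],[0,0,0,0],[0,0,0,0]]]'; python3 -c "
from h import *
st()"
```

```text
time_s: 4.35
tcp_pos: [0.5938, -0.1355, 0.1266]
eef_rot: [74.2, 88.0, -16.7]
contact_force: [-0.6, -0.7, 0.2]
gripper_width: 0.0601
t 4.35 tcp [ 0.5938 -0.1355  0.1266] x [ 0.033 -0.01  -0.999] jaw -90.96 F [-0.6 -0.7  0.2] M [ 0.04  0.14 -0.01] w 0.0601 j [  6.   16.3 -15.7   0.9 -56.2  82.5]
```

```bash
python3 -m handwheel '[[[-0.1,0,-0.3,0],[0,0,-0.3,0],[0,0,-0.2,0],[0,0,0,0],[0,0,0,0]]]'; python3 -c "
from h import *
st();cv2.imwrite('pics/w3.png',vision.capture('wrist'));cv2.imwrite('pics/s3.png',vision.capture('side'))
"
```

```text
time_s: 4.85
tcp_pos: [0.5889, -0.1356, 0.091]
eef_rot: [73.1, 88.1, -17.8]
contact_force: [-0.1, 0.3, 0.7]
gripper_width: 0.0602
t 4.85 tcp [ 0.5889 -0.1356  0.091 ] x [ 0.032 -0.01  -0.999] jaw -90.96 F [-0.1  0.3  0.7] M [-0.02  0.05 -0.01] w 0.0602 j [  6.1  17.9 -18.7   1.  -51.7  82.4]
```

View pics/w3.png

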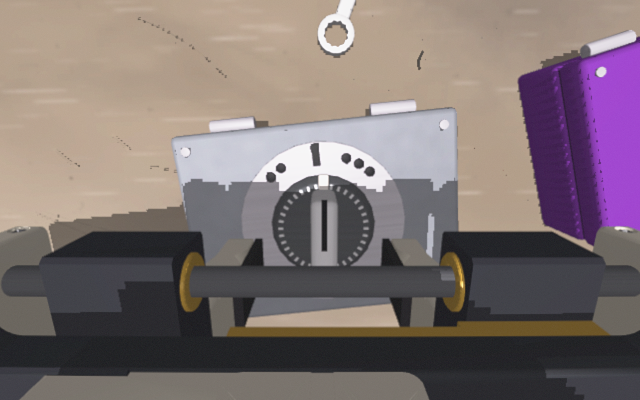

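View pics/s3.png

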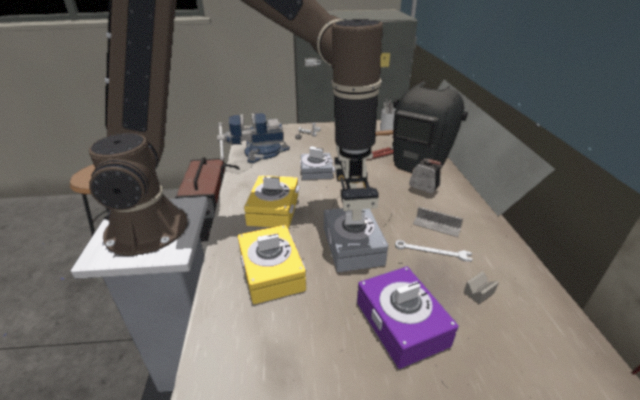

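The bar (323,235) sits midway between the fingers and the marks stay in view. I'll close gently.

```bash
python3 -m handwheel '[[[0.06,0,0,0],[0,0,0,0],[0,0,0,0],[0,0,0,0],[0,0,0,0],[0,0,0,0]]]' 8 15; python3 -c "
from h import *
st()
"
```

```text
time_s: 5.55
tcp_pos: [0.5929, -0.1355, 0.0928]
eef_rot: [75.0, 87.9, -16.0]
contact_force: [-0.3, 0.5, 0.2]
gripper_width: 0.0173
t 5.55 tcp [ 0.5929 -0.1355  0.0928] x [ 0.035 -0.01  -0.999] jaw -90.96 F [-0.3  0.5  0.2] M [0.01 0.12 0.  ] w 0.0173 j [  6.1  18.  -18.3   1.  -51.8  82.4]
```

```bash
python3 -m handwheel '[[[-0.02,0,0,0],[0,0,0,0]]]' ; python3 -c "
from h import *
import pickle
st();c=vision.get_calibration('wrist');pickle.dump(c,open('w4.pkl','wb'))
a=vision.capture('wrist');cv2.imwrite('pics/w4.png',a[100:400])
"
```

```text
time_s: 5.75
tcp_pos: [0.592, -0.1355, 0.0929]
eef_rot: [75.0, 87.9, -15.9]
contact_force: [0.7, 0.0, 0.3]
gripper_width: 0.0087
t 5.75 tcp [ 0.592  -0.1355  0.0929] x [ 0.035 -0.01  -0.999] jaw -90.96 F [0.7 0.  0.3] M [-0.01  0.06 -0.01] w 0.0087 j [  6.1  17.9 -18.4   1.  -51.8  82.4]
```

View pics/w4.png

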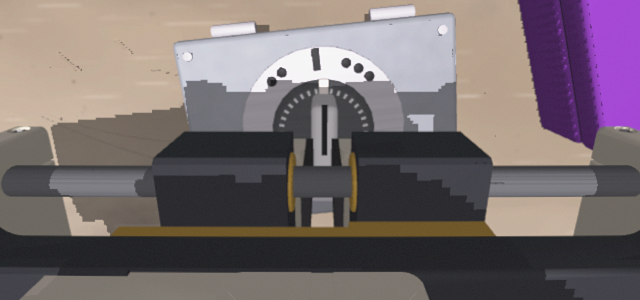

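```bash
python3 -c "
from h import *
import pickle
s=st();c=pickle.load(open('w4.pkl','rb'))
print(proj('wrist',[s['tcp_pos'],s['tcp_pos']-.0188*s['R'][:,0],[.591,-.1355,.117],[.616,-.136,.117],[.566,-.135,.117],[.591,-.1355,.081]],c).round(1))
a=cv2.imread('pics/w4.png')[80:230,240:400];cv2.imwrite('pics/w4c.png',cv2.resize(a,None,fx=4,fy=4,interpolation=cv2.INTER_CUBIC))
b=vision.capture('side');cv2.imwrite('pics/s4.png',cv2.resize(b[140:280,290:430],None,fx=4,fy=4,interpolation=cv2.INTER_CUBIC))
st()
"
```

```text
t 5.8 tcp [ 0.592  -0.1355  0.0928] x [ 0.035 -0.01  -0.999] jaw -90.96 F [-0.6  0.1  0.4] M [ 0.05  0.1  -0.02] w 0.0084 j [  6.1  17.9 -18.4   1.  -51.8  82.4]
[[322.9 235.7]
 [323.  247.9]
 [323.5 252.1]
 [323.7 205.8]
 [323.3 295.4]
 [322.7 231.3]]
t 5.85 tcp [ 0.592  -0.1355  0.0929] x [ 0.035 -0.01  -0.999] jaw -90.96 F [ 0.4 -0.3  0. ] M [-0.01  0.07  0.02] w 0.0082 j [  6.1  17.9 -18.4   1.  -51.8  82.4]
```

View pics/w4c.png

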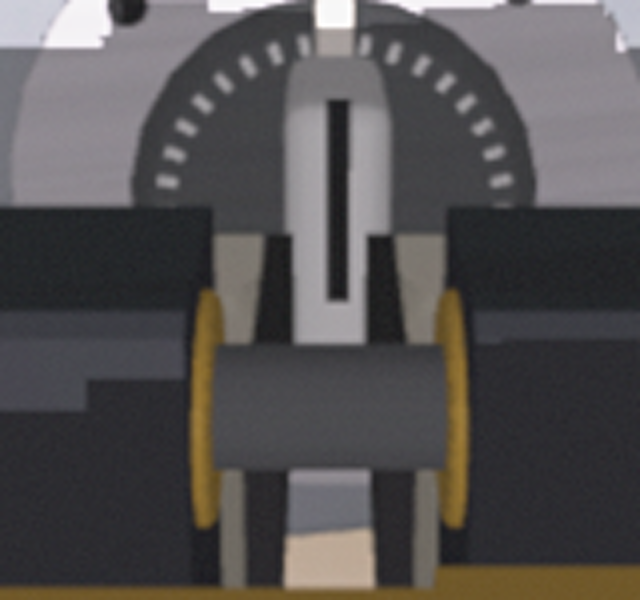

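View pics/s4.png

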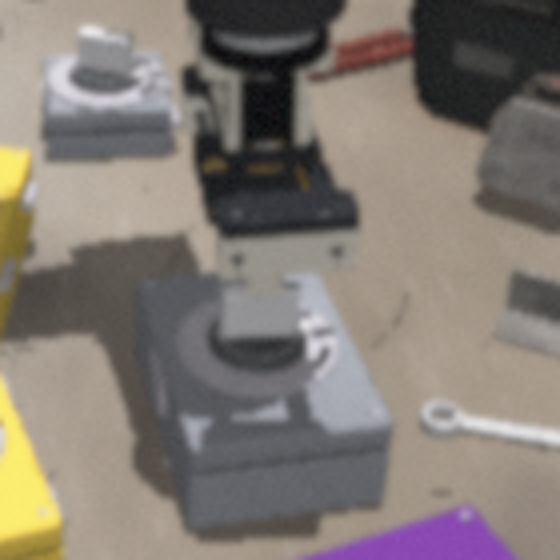

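```bash
python3 -c "
from h import *
s=st()
print(((proj('side',[s['tcp_pos'],s['tcp_pos']-.0188*s['R'][:,0],s['tcp_pos']-.0658*s['R'][:,0],[.591,-.1355,.117],[.616,-.136,.117],[.566,-.135,.117],[.591,-.1355,.081]])-[290,140])*4).round(1))
a=vision.capture('scene');print(proj('scene',[s['tcp_pos'],[.591,-.1355,.117]]))
cv2.imwrite('pics/sc4.png',cv2.resize(a[130:250,300:420],None,fx=5,fy=5,interpolation=cv2.INTER_CUBIC))
"
```

```text
t 5.85 tcp [ 0.592  -0.1355  0.0929] x [ 0.035 -0.01  -0.999] jaw -90.96 F [ 0.4 -0.3  0. ] M [-0.01  0.07  0.02] w 0.0082 j [  6.1  17.9 -18.4   1.  -51.8  82.4]
[[256.5 314.3]
 [256.8 291. ]
 [257.7 230.3]
 [256.7 284.5]
 [295.3 282.6]
 [218.  286.5]
 [254.1 328.9]]
[[359.94952183 199.8078701 ]
 [360.46987771 195.26935659]]
```

View pics/sc4.png

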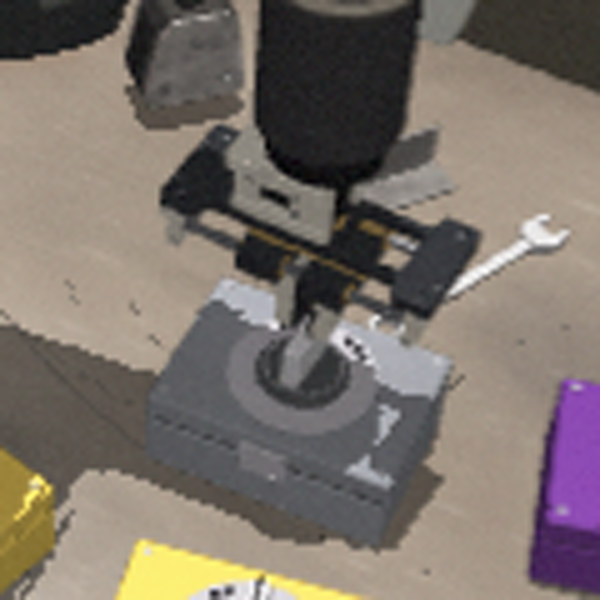

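The opening reads 8 mm, below the bar's 14 mm, and in the side and scene views the pads end just above the bar's top. The fingers have shut above the bar, so the real tips sit about 25 mm higher than the reported TCP. I'll reopen, go lower in small steps and watch the force.

```bash
python3 -m handwheel '[[[0,0,0,0],[0,0,0,0],[0,0,0,0],[0,0,0,0],[0,0,0,0],[0,0,0,0]]]' 50 15; python3 -m handwheel '[[[0,0,-0.2,0],[0,0,-0.1,0],[0,0,0,0]]]';  python3 -c "
from h import *
st()
a=vision.capture('wrist')[150:350,220:420];b=vision.capture('scene')[130:250,300:420]
cv2.imwrite('pics/m5.png',np.hstack([cv2.resize(a,(400,400)),cv2.resize(b,(400,400),interpolation=cv2.INTER_CUBIC)]))
"
```

```text
time_s: 6.5
tcp_pos: [0.5921, -0.1355, 0.0928]
eef_rot: [74.9, 87.9, -16.0]
contact_force: [-0.2, 0.5, -0.4]
gripper_width: 0.0481
time_s: 6.8
tcp_pos: [0.592, -0.1354, 0.0796]
eef_rot: [75.0, 87.9, -15.9]
contact_force: [-0.8, 0.3, -0.7]
gripper_width: 0.05
t 6.8 tcp [ 0.592  -0.1354  0.0796] x [ 0.035 -0.01  -0.999] jaw -90.96 F [-0.8  0.3 -0.7] M [0.05 0.05 0.05] w 0.05 j [  6.1  18.7 -19.2   1.  -50.1  82.3]
```

View pics/m5.png

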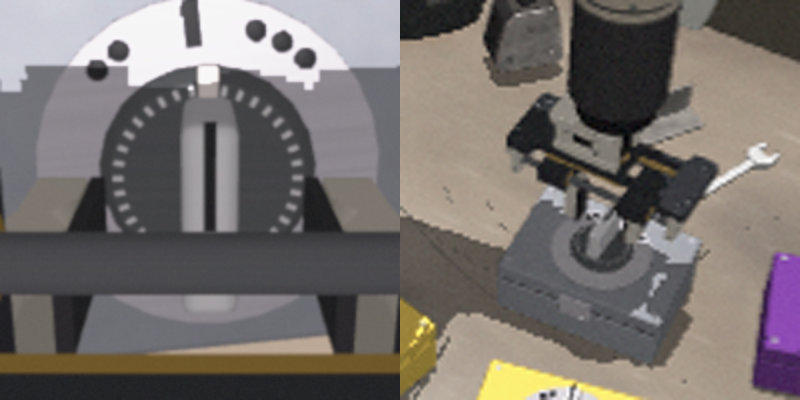

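```bash
python3 -c "
from h import *
s=st();R=s['R']
for b in (0,.01,.02,.025,.03):
  print(b,proj('wrist',[s['tcp_pos']-b*R[:,0]+u*R[:,1]*.0095+v*.025*R[:,2] for u in(-1,1) for v in (-1,1)]).round(0).tolist())
"
```

```text
t 6.9 tcp [ 0.5922 -0.1355  0.0801] x [ 0.035 -0.01  -0.999] jaw -90.96 F [-0.  -0.1  1.2] M [-0.03  0.16 -0.02] w 0.0499 j [  6.1  18.7 -19.2   1.  -50.2  82.3]
0 [[281.0, 251.0], [364.0, 251.0], [280.0, 221.0], [365.0, 221.0]]
0.01 [[279.0, 257.0], [366.0, 257.0], [278.0, 226.0], [368.0, 226.0]]
0.02 [[277.0, 265.0], [369.0, 265.0], [276.0, 232.0], [370.0, 232.0]]
0.025 [[276.0, 269.0], [370.0, 269.0], [275.0, 235.0], [372.0, 235.0]]
0.03 [[275.0, 273.0], [371.0, 273.0], [273.0, 239.0], [373.0, 239.0]]
```

The pads' front edge at picture row 240 puts the tips about 30 mm behind the reported TCP, so they are at z ≈ 0.110 now. I'll go another 15 mm down, which leaves about 14 mm above the disc.

```bash
python3 -m handwheel '[[[-0.02,0,-0.2,0],[0,0,-0.18,0],[0,0,0,0]]]';  python3 -m handwheel '[[[0,0,0,0],[0,0,0,0],[0,0,0,0],[0,0,0,0],[0,0,0,0],[0,0,0,0]]]' 8 15;python3 -c "
from h import *
st()
a=vision.capture('wrist')[150:350,220:420];b=vision.capture('side')[140:280,290:430]
cv2.imwrite('pics/m6.png',np.hstack([cv2.resize(a,(400,400)),cv2.resize(b,(400,400),interpolation=cv2.INTER_CUBIC)]))
"
```

```text
time_s: 7.2
tcp_pos: [0.5914, -0.1354, 0.0637]
eef_rot: [75.5, 87.9, -15.5]
contact_force: [0.2, -0.4, -0.2]
gripper_width: 0.0497
time_s: 7.8
tcp_pos: [0.5915, -0.1367, 0.0639]
eef_rot: [73.0, 87.9, -18.0]
contact_force: [1.0, -5.3, -3.5]
gripper_width: 0.0142
t 7.8 tcp [ 0.5915 -0.1367  0.0639] x [ 0.035 -0.011 -0.999] jaw -90.95 F [ 1.  -5.3 -3.5] M [-1.82 -0.35  0.  ] w 0.0142 j [  6.   19.7 -20.3   1.2 -48.1  82.3]
```

View pics/m6.png

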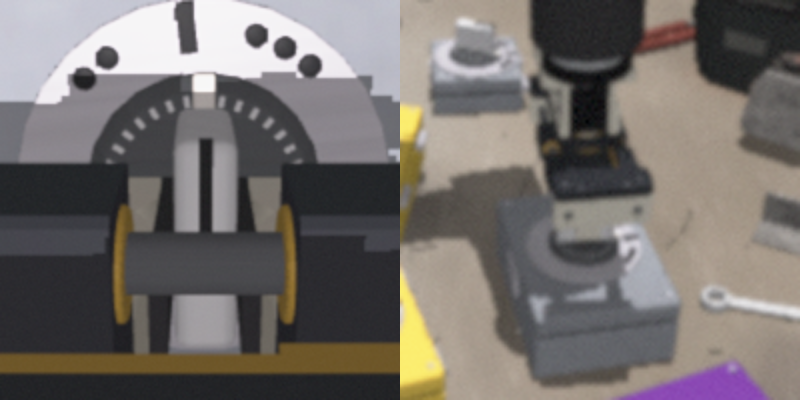

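The opening reads 14.2 mm, so the bar is gripped. The side view shows the pads now covering it. Dial ≈ −5.5° (bar at −1° in world, box yaw 4.5°). Next I turn anticlockwise by about 40° in stages.

```bash
python3 -m handwheel '[[[0,0,0,0.6],[0,0,0,0.6],[0,0,0,0.6],[0,0,0,0.6]]]' ;python3 -c "
from h import *
st()"
```

```text
time_s: 8.3
tcp_pos: [0.5917, -0.1366, 0.0639]
eef_rot: [75.1, 87.8, -3.6]
contact_force: [-0.0, -1.2, -1.9]
gripper_width: 0.014
t 8.3 tcp [ 0.5917 -0.1366  0.0639] x [ 0.038 -0.002 -0.999] jaw -78.67 F [-0.  -1.2 -1.9] M [ 0.1   0.05 -0.11] w 0.014 j [  5.7  19.7 -20.    0.5 -48.2  95.4]
```

```bash
python3 -m handwheel '[[[0,0,0,0.9],[0,0,0,0.9],[0,0,0,0.9],[0,0,0,0.9],[0,0,0,0.7],[0,0,0,0]]]' ;python3 -c "
from h import *
import pickle
st();c=vision.get_calibration('wrist');a=vision.capture('wrist');cv2.imwrite('pics/w7.png',a);pickle.dump(c,open('w7.pkl','wb'))
cv2.imwrite('pics/w7c.png',cv2.resize(a[60:260,220:420],None,fx=3,fy=3,interpolation=cv2.INTER_CUBIC))"
```

```text
time_s: 8.9
tcp_pos: [0.5917, -0.1362, 0.0639]
eef_rot: [76.8, 87.8, 20.5]
contact_force: [0.5, -0.5, -0.8]
gripper_width: 0.0139
t 8.9 tcp [ 0.5917 -0.1362  0.0639] x [ 0.036  0.014 -0.999] jaw -56.32 F [ 0.5 -0.5 -0.8] M [0.05 0.17 0.09] w 0.0139 j [  5.   19.8 -19.3  -0.8 -48.8 119.2]
```

View pics/w7c.png

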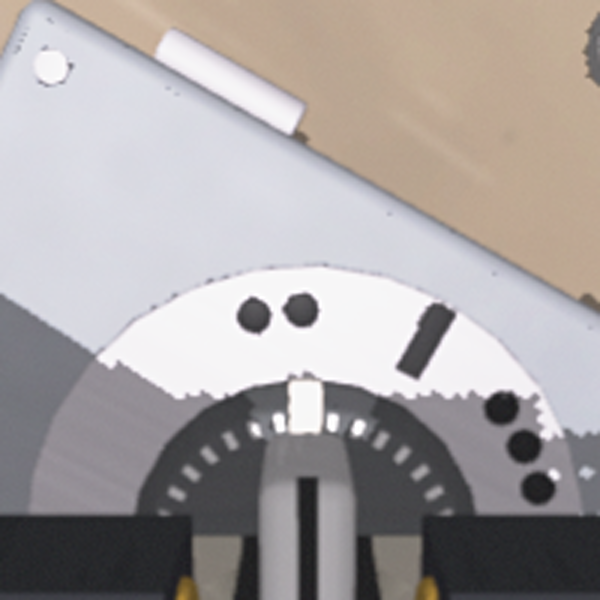

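The nib is at crop (306,404), still right of the mean of the two studs (278,312). I'll measure the remaining angle.

```bash
cat >> h.py <<'E'
from scipy.optimize import least_squares
def dial(c,o,k,marks,angs,nib):
    f=lambda p,z: at_z('wrist',(o[0]+(p[0]+.5)/k-.5,o[1]+(p[1]+.5)/k-.5),z,c)[:2]
    m=[f(p,.073) for p in marks]
    res=lambda p: np.concatenate([[p[0]+.045*np.cos(p[2]+a)-q[0],p[1]+.045*np.sin(p[2]+a)-q[1]] for a,q in zip(np.radians(angs),m)])
    s=least_squares(res,[.59,-.137,.08]); n=f(nib,.082)-s.x[:2]
    print('ctr',s.x[:2].round(4),'yaw',np.degrees(s.x[2]).round(2),'res',s.fun.round(4),'nib r',np.linalg.norm(n).round(4),'dial',(np.degrees(np.arctan2(n[1],n[0])-s.x[2])).round(2))
E
python3 -c "
from h import *
import pickle
c=pickle.load(open('w7.pkl','rb'))
dial(c,(220,60),3,[(426,341),(278,312),(521,447)],[0,35,-35],(306,404))"
```

```text
ctr [ 0.5907 -0.1357] yaw 4.47 res [-0.0002  0.0001  0.0001 -0.      0.0001 -0.0001] nib r 0.0296 dial 28.58
```

```bash
python3 -m handwheel '[[[0,0,0,0.4],[0,0,0,0.4],[0,0,0,0.25],[0,0,0,0]]]' ;python3 -c "
from h import *
import pickle
st();c=vision.get_calibration('wrist');a=vision.capture('wrist');cv2.imwrite('pics/w8.png',a);pickle.dump(c,open('w8.pkl','wb'))
cv2.imwrite('pics/w8c.png',cv2.resize(a[60:260,220:420],None,fx=3,fy=3,interpolation=cv2.INTER_CUBIC))"
```

```text
time_s: 9.35
tcp_pos: [0.5916, -0.1362, 0.0639]
eef_rot: [77.0, 87.8, 25.6]
contact_force: [0.5, 0.9, -0.4]
gripper_width: 0.0141
t 9.35 tcp [ 0.5916 -0.1362  0.0639] x [ 0.035  0.017 -0.999] jaw -51.42 F [ 0.5  0.9 -0.4] M [-0.06  0.11  0.  ] w 0.0141 j [  4.9  19.9 -19.   -1.  -49.  124.4]
```

View pics/w8c.png

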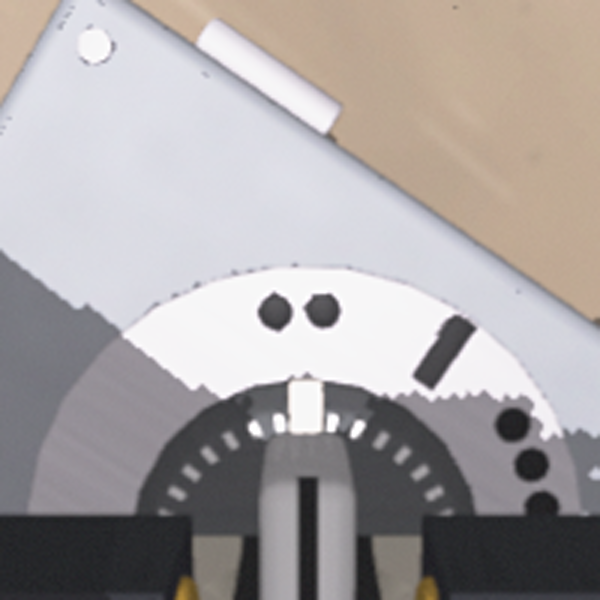

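```bash
python3 -c "
from h import *
import pickle
c=pickle.load(open('w8.pkl','rb'))
dial(c,(220,60),3,[(444,353),(299,311),(529,464)],[0,35,-35],(306,404))"
python3 -m handwheel '[[[0,0,0,0.16],[0,0,0,0],[0,0,0,0],[0,0,0,0],[0,0,0,0],[0,0,0,0],[0,0,0,0],[0,0,0,0]]]' ;python3 -c "
from h import *
st()"
```

```text
ctr [ 0.5907 -0.136 ] yaw 4.82 res [-0.0001  0.0003  0.0001 -0.0001  0.     -0.0002] nib r 0.0297 dial 33.6
time_s: 10.2
tcp_pos: [0.5917, -0.1361, 0.0639]
eef_rot: [76.9, 87.8, 26.1]
contact_force: [1.1, -0.2, -1.1]
gripper_width: 0.0142
t 10.2 tcp [ 0.5917 -0.1361  0.0639] x [ 0.035  0.017 -0.999] jaw -50.73 F [ 1.1 -0.2 -1.1] M [-0.    0.05  0.03] w 0.0142 j [  4.9  19.9 -19.   -1.1 -49.  125.1]
```

```bash
python3 -m handwheel '[[[0,0,0,-0.5],[0,0,0,-0.9],[0,0,0,-0.9],[0,0,0,-0.9],[0,0,0,-0.9],[0,0,0,-0.9],[0,0,0,-0.9],[0,0,0,-0.9]]]' ;python3 -c "
from h import *
st()"
```

```text
time_s: 11.0
tcp_pos: [0.5917, -0.1367, 0.0639]
eef_rot: [76.3, 87.8, -9.7]
contact_force: [-0.1, -0.2, -1.4]
gripper_width: 0.0138
t 11.0 tcp [ 0.5917 -0.1367  0.0639] x [ 0.038 -0.007 -0.999] jaw -85.98 F [-0.1 -0.2 -1.4] M [0.01 0.15 0.04] w 0.0138 j [  5.8  19.6 -20.3   0.8 -48.   87.7]
```

Remaining to −119.9° is 33.9°. I'll go most of the way, then look.

```bash
python3 -m handwheel '[[[0,0,0,-0.9],[0,0,0,-0.9],[0,0,0,-0.9],[0,0,0,-0.9],[0,0,0,-0.9],[0,0,0,-0.6],[0,0,0,-0.3],[0,0,0,0]]]' ;python3 -c "
from h import *
import pickle
st();c=vision.get_calibration('wrist');a=vision.capture('wrist');pickle.dump(c,open('w9.pkl','wb'))
cv2.imwrite('pics/w9c.png',cv2.resize(a[60:260,220:420],None,fx=3,fy=3,interpolation=cv2.INTER_CUBIC))"
```

```text
time_s: 11.8
tcp_pos: [0.5915, -0.137, 0.0639]
eef_rot: [76.8, 87.7, -37.5]
contact_force: [-0.2, -0.7, -1.2]
gripper_width: 0.0137
t 11.8 tcp [ 0.5915 -0.137   0.0639] x [ 0.031 -0.024 -0.999] jaw -114.29 F [-0.2 -0.7 -1.2] M [ 0.23  0.02 -0.01] w 0.0137 j [  6.5  19.7 -20.6   2.1 -48.   57.9]
```

View pics/w9c.png

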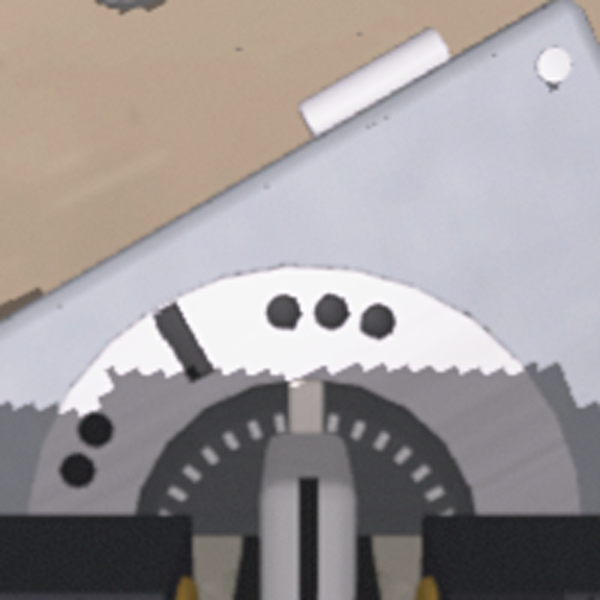

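```bash
python3 -c "
from h import *
import pickle
c=pickle.load(open('w9.pkl','rb'))
dial(c,(220,60),3,[(184,342),(86,450),(330,312)],[0,35,-35],(306,404))"
```

```text
ctr [ 0.5908 -0.1357] yaw 5.09 res [-0.0001  0.0002  0.0001 -0.0002  0.      0.    ] nib r 0.0297 dial -29.42
```

```bash
python3 -m handwheel '[[[0,0,0,-0.4],[0,0,0,-0.4],[0,0,0,-0.2],[0,0,0,0]]]' ;python3 -c "
from h import *
import pickle
st();c=vision.get_calibration('wrist');a=vision.capture('wrist');pickle.dump(c,open('w10.pkl','wb'))
cv2.imwrite('pics/w10c.png',cv2.resize(a[60:260,220:420],None,fx=3,fy=3,interpolation=cv2.INTER_CUBIC))"
```

```text
time_s: 12.25
tcp_pos: [0.5914, -0.137, 0.0639]
eef_rot: [77.2, 87.7, -42.0]
contact_force: [-0.1, -1.0, 0.3]
gripper_width: 0.0139
t 12.25 tcp [ 0.5914 -0.137   0.0639] x [ 0.029 -0.026 -0.999] jaw -119.22 F [-0.1 -1.   0.3] M [ 0.23 -0.    0.01] w 0.0139 j [  6.6  19.7 -20.6   2.3 -48.1  52.7]
```

View pics/w10c.png

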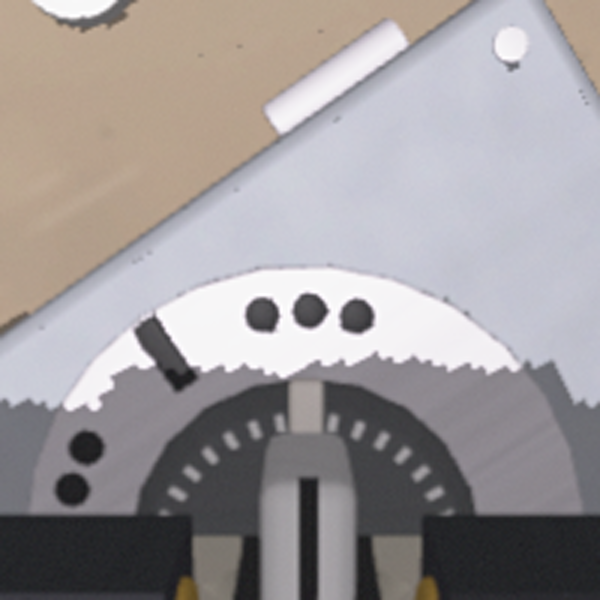

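The nib (306) is almost under the middle of the three studs (309). A tiny nudge, then the pause.

```bash
python3 -m handwheel '[[[0,0,0,-0.08],[0,0,0,0],[0,0,0,0],[0,0,0,0],[0,0,0,0],[0,0,0,0],[0,0,0,0],[0,0,0,0]]]' ;python3 -c "
from h import *
import pickle
st();c=pickle.load(open('w10.pkl','rb'))
dial(c,(220,60),3,[(165,352),(79,468),(309,313)],[0,35,-35],(306,404))"

```

```text
time_s: 13.1
tcp_pos: [0.5914, -0.137, 0.0639]
eef_rot: [77.4, 87.7, -42.1]
contact_force: [-0.4, 0.6, -1.4]
gripper_width: 0.0142
t 13.1 tcp [ 0.5914 -0.137   0.0639] x [ 0.029 -0.026 -0.999] jaw -119.5 F [-0.4  0.6 -1.4] M [ 0.2  -0.    0.01] w 0.0142 j [  6.6  19.7 -20.6   2.3 -48.1  52.5]
ctr [ 0.5907 -0.1353] yaw 4.61 res [-0.0004  0.0001  0.0002 -0.      0.0002 -0.0001] nib r 0.0299 dial -34.45
```

```bash
python3 -m handwheel '[[[0,0,0,0.5],[0,0,0,0.9],[0,0,0,0.9],[0,0,0,0.9],[0,0,0,0.9],[0,0,0,0.9],[0,0,0,0.9],[0,0,0,0.5]]]' ;python3 -m handwheel '[[[0,0,0,0.1],[0,0,0,0]]]';python3 -c "
from h import *
import pickle
st();c=vision.get_calibration('wrist');a=vision.capture('wrist');pickle.dump(c,open('w11.pkl','wb'))
cv2.imwrite('pics/w11c.png',cv2.resize(a[60:260,220:420],None,fx=3,fy=3,interpolation=cv2.INTER_CUBIC))"
```

```text
time_s: 13.9
tcp_pos: [0.5917, -0.1366, 0.0639]
eef_rot: [78.3, 87.7, -8.0]
contact_force: [0.8, 0.1, -1.2]
gripper_width: 0.0141
time_s: 14.1
tcp_pos: [0.5917, -0.1366, 0.0639]
eef_rot: [78.3, 87.7, -7.4]
contact_force: [-0.2, -0.6, -0.3]
gripper_width: 0.0138
t 14.1 tcp [ 0.5917 -0.1366  0.0639] x [ 0.039 -0.005 -0.999] jaw -85.78 F [-0.2 -0.6 -0.3] M [0.18 0.11 0.01] w 0.0138 j [  5.8  19.6 -20.2   0.7 -48.   88. ]
```

View pics/w11c.png

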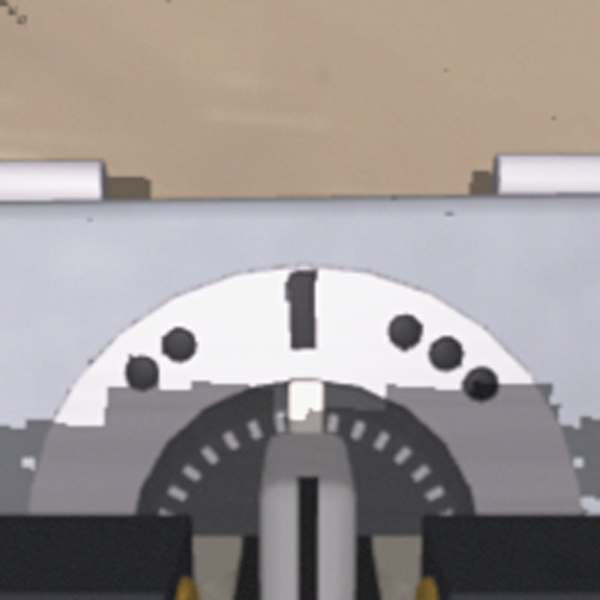

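The bar mark is at crop 302 and the nib at 306, so about 0.7° remains. Nudge, pause, then release.

```bash
python3 -m handwheel '[[[0,0,0,0.13],[0,0,0,0],[0,0,0,0],[0,0,0,0],[0,0,0,0],[0,0,0,0],[0,0,0,0],[0,0,0,0]]]' ; python3 -c "
from h import *
st()"; python3 -m handwheel '[[[0,0,0,0],[0,0,0,0],[0,0,0,0],[0,0,0,0],[0,0,0,0],[0,0,0,0],[0,0,0,0]]]' 60; python3 -m handwheel '[[[0,0,0.3,0],[0,0,0.6,0],[0,0,0.9,0],[0,0,0.9,0],[-0.5,0,0.6,0],[-0.6,0,0,0],[0,0,0,0]]]' ; python3 -c "
from h import *
import pickle
st();c=vision.get_calibration('wrist');a=vision.capture('wrist');pickle.dump(c,open('w12.pkl','wb'));cv2.imwrite('pics/w12.png',a)
cv2.imwrite('pics/sc12.png',vision.capture('scene'))"
```

```text
time_s: 14.95
tcp_pos: [0.5917, -0.1366, 0.0639]
eef_rot: [78.1, 87.7, -7.1]
contact_force: [0.2, -0.3, -1.2]
gripper_width: 0.0143
t 14.95 tcp [ 0.5917 -0.1366  0.0639] x [ 0.039 -0.005 -0.999] jaw -85.21 F [ 0.2 -0.3 -1.2] M [ 0.16  0.09 -0.06] w 0.0143 j [  5.8  19.6 -20.2   0.7 -48.   88.6]
time_s: 15.65
tcp_pos: [0.592, -0.1367, 0.0643]
eef_rot: [77.7, 87.7, -7.4]
contact_force: [0.2, -0.4, -0.3]
gripper_width: 0.0588
time_s: 16.35
tcp_pos: [0.546, -0.1372, 0.2063]
eef_rot: [76.5, 87.6, -8.6]
contact_force: [-0.3, -0.4, 1.4]
gripper_width: 0.0602
t 16.35 tcp [ 0.546  -0.1372  0.2063] x [ 0.041 -0.006 -0.999] jaw -85.17 F [-0.3 -0.4  1.4] M [ 0.03  0.06 -0.03] w 0.0602 j [  6.3   8.1 -15.2   0.7 -64.4  88.3]
```

View pics/w12.png

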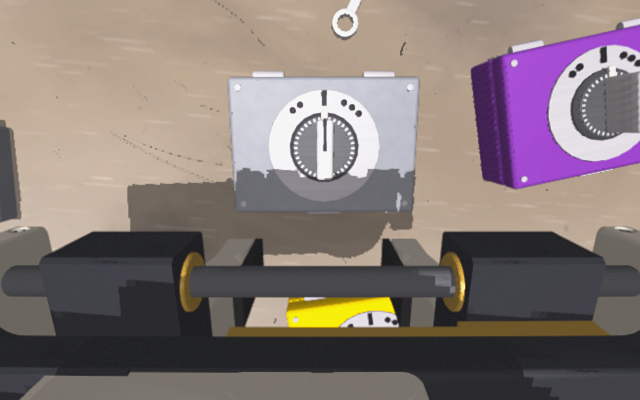

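View pics/sc12.png

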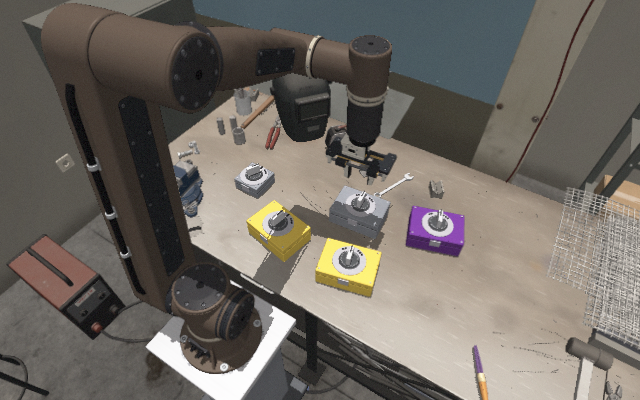

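The dial's pointer stands in line with the bar mark (324,98) and the gripper is clear. I'll measure once more before handing in.

```bash
python3 -c "
from h import *
a=cv2.imread('pics/w12.png');cv2.imwrite('pics/w12c.png',cv2.resize(a[80:210,260:390],None,fx=4,fy=4,interpolation=cv2.INTER_CUBIC))"
```

```text
(no output)
```

View pics/w12c.png

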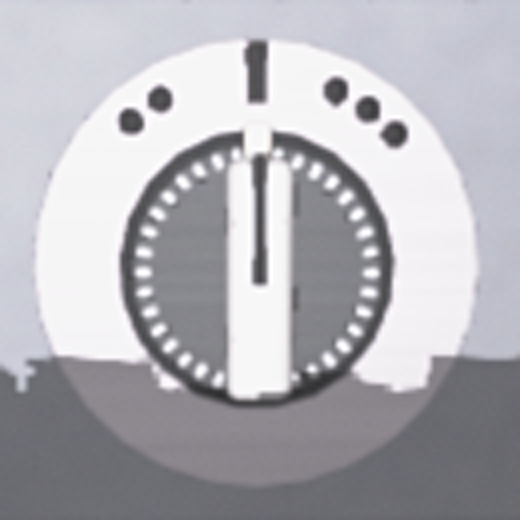

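The nib (257,140) is exactly under the bar mark (257,72).

```bash
python3 -c "
from h import *
import pickle
c=pickle.load(open('w12.pkl','rb'))
dial(c,(260,80),4,[(257,72),(146,110),(367,110)],[0,35,-35],(257,140))
st()
from plant import close_job
print(close_job())"
```

```text
ctr [ 0.5913 -0.136 ] yaw 4.82 res [-0.0002  0.      0.0001  0.      0.0001 -0.0001] nib r 0.0296 dial 0.13
t 16.45 tcp [ 0.5482 -0.1373  0.206 ] x [ 0.042 -0.007 -0.999] jaw -85.14 F [ 0.7 -0.2  0.4] M [-0.    0.09  0.01] w 0.0602 j [  6.3   8.3 -15.1   0.7 -64.3  88.3]
the job is handed in; nothing more can be done
None
```

I dialled the larger grey safe's combination as asked and handed the job in at 16.5 s, with the gripper open and clear. The moves were anticlockwise to the two studs, clockwise past the bar mark to the three studs, then anticlockwise back to the bar mark.

**Dial angles:** Estimated from the jaw angle and the pictures, the dial stopped at about +34.5° at the two studs and −34.7° at the three, each just short of 35°. I held about 0.7 s or more on each mark. After release, the last picture put the pointer at +0.1°, in line with the bar mark.

**First grasp missed:** The fingers first shut just above the bar, because the pad tips sit about 30 mm behind the reported tool point. The opening read 8 mm and there was no noticeable force. I reopened, went lower, and the second grasp held at 14 mm.

**Disagreements:** The fixed cameras placed the safe about 7 mm away in y from where the wrist camera did. I used the wrist value, and the second grasp confirmed it to about 1 mm. The jaw-angle and picture readings of the dial differed by about 0.5°. The tool tilted about 2° during the descent and stayed that way, with no visible effect.

**Other limits:** The highest force I read was about 6 N. The arm did not go near the smaller safe, and I took no separate final measurement of its dial.

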